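# Pack the perch blanks in the rack and close the stop

## Robot

A 6-joint arm with a two-finger parallel gripper is mounted at the origin on a cart in front of the work surface, level with it; the furniture and walls round the work are solid. World frame = base frame: x ahead of the robot, y to its left, z up, the work surface at z = 0. Lengths are in m, angles in degrees, forces in N, time in s.
With the tool pointing down it reaches from about 0.4 to 0.825 m from the base axis. Payload 7 kg.
Tool frame: the origin (TCP) lies midway between the tips of the shut fingers; the grasp point (between the pads) lies 19 mm behind it; z points along the fingers, y is the line along which they close (so a half turn about z gives the same grasp; the last joint's range is limited). The gripper opens to 88 mm and grips with 3 to 60 N. Pads are 19 mm wide; open, the fingers measure 130 mm over their backs; the gripper's body (78 mm by 193 mm) begins 47 mm behind the grasp point.
Start: joints at [-48.581, 20.546, 0.682, 0, -70.136, -16.507], TCP at [0.284, -0.612, 0.227] pointing down, gripper open.
Joint ranges: [-176.03, 176.03], [-82.01, 121.73], [-58.28, 71.71], [-173.87, 95.51], [-174.79, -0.11], [-173.66, 173.66]. Speed limits (degrees/s): [136.94, 136.94, 172.46, 180, 180, 180].

## Interface

Orientations are given as [roll, pitch, yaw] about the fixed x, y, z axes, in that order (R = Rz(yaw) Ry(pitch) Rx(roll)).
In Python, from plant import ctrl, viewer, close_job gives the robot as it stands. The module is installed in compiled form; this text tells all that it offers.
- The arm moves only by the tool step_arm, never from a script. Its argument "moves" is a list that holds one entry, the list of rows, each a list of 5 numbers: the shift along the world's x, y, z in cm, then the turn about the world's z in rad, then the finger opening in cm, from 0 to 8.76. In form: [[[tx, ty, tz, twist, grip], ...]]. A call has 1 to 10 rows; each row shifts and turns the commanded pose from where the row before left it; what a row does not reach is not made up. A row lasts 1/10 s, in which the tool goes at most 50 mm and 8.59 degrees, less where a joint would pass 70% of its speed; a pose out of reach is approached as far as the arm can. A call with a gripper value outside its range is refused whole. The fingers move at their own pace and stop on an object; the grip force is fixed at half the most. Time passes only in rows, so rows that do not move let the fingers close. It gives the time, the measured TCP pose, the force, the opening and the grip force at its end, in the units of the state.
- ctrl.get_obs(): the state, without advancing time (a new reading comes with each control period).
- viewer.snapshot(name): name is "scene" or "top" or "wrist"; returns (picture, depth): 384x512x3 uint8, blue, green, red; 384x512 float32, m along the optical axis (not along the pixel's ray), 0 where there is no reading.
- viewer.camera_info(name): a dict with "camera_matrix" (3x3 intrinsics, pixels), "k1" (the pictures are not rectified: a ray, as slopes to the right and down, at radius r is drawn at 1 + k1 r^2 times it, then the intrinsics apply), "eye" and "orientation" of the camera in the world. Camera axes: x right, y down, z forward; pixel columns grow to the right and rows downward; lengths in m; the calibration is good to about 2 mm. A picture is of the moment at which its call begins: read the wrist's pose just before it. camera_info takes no time and is no camera call; for the wrist camera it gives the pose at the moment of the call.
- close_job(): hands the job in; it is judged then, once.
The state is a dict: "clock": time; "joint_pos": joint angles; "qvel": joint speeds; "tau": joint torques, N m; "tool_pos": TCP position; "orientation": TCP orientation; "force": force on the tool from outside, world axes, zero at the start; "moment": the same for the moment, N m; "opening": finger opening in m; "gripper_force": force on a finger pad.
Only numpy, scipy, OpenCV 4.12 (cv2) and the standard library are available. Lean on these libraries where they do the work, as an engineer would, in place of code of your own. Each camera call takes 0.05 s, during which the arm holds its last target. There are 200 camera calls.

## Task

Stand the two perch blanks from the bench on end in the wooden rack, broad faces towards the one that already stands there, so that all three make one row between the rack's fixed end wall and its sliding stop. Then slide the stop up until the row is snug, with the blanks upright, face to face and no gaps left, and let go. Leave the mug, the round tin and the wooden disc where they are.

Things in the scene. Friction and masses are not known exactly. Their poses are not given: they have to be found in the camera images.
- rack: Low wooden rack fixed to the bench, 90 mm wide (its x) and 276 mm long (its y), origin at the centre of its underside. Floor 12 mm above the bench (z = 0.012); a rail along each long side, top at z = 0.024, leaves a channel 64 mm wide (x from -0.032 to 0.032). The fixed end wall is 16 mm thick, 64 mm wide, its top at z = 0.082; its inner face is at y = -0.122. The sliding stop comes from the +y end. Position and yaw vary.
- stop (a joint): Slide of the stop along the rack, m. The clear gap between the wall's inner face and the stop's pressing face is 0.040 + this value; the face is at rack y = -0.082 + value. 0 to 0.15; falls as the stop is pushed towards the wall (rack -y). It stays where it is left; friction about 3 N plus damping 8 N per m/s. The stop is an upright wooden plate 62 mm wide, 14 mm thick, top at rack z = 0.082, with a 68 mm long foot behind it (foot top at rack z = 0.0245).
- stop_post (a point): Centre of the top end of the round wooden grip post of the stop, 22 mm in diameter, standing on the foot 50 mm behind (rack +y of) the pressing face; post from rack z = 0.0245 to this point at z = 0.1065. There are 25 mm free between plate and post. Can be gripped from above or pushed.
- blank_mid: Flat sawn wooden block standing on end: 45 mm wide (its x), 26 mm thick (its y), 85 mm tall (its z); origin at the centre of its foot. Already stands in the rack close to the end wall (a few mm off it and slightly turned). Loose, about 40 to 85 g.
- blank_small: Flat sawn wooden block standing on end: 40 mm wide (its x), 22 mm thick (its y), 80 mm tall (its z); origin at the centre of its foot. Starts standing on the bench in front of the rack. Loose, about 40 to 85 g; which of the two starts where varies.
- blank_large: Flat sawn wooden block standing on end: 50 mm wide (its x), 28 mm thick (its y), 95 mm tall (its z); origin at the centre of its foot. Starts standing on the bench in front of the rack. Loose, about 40 to 85 g; which of the two starts where varies.
- mug: Bystander: white enamel mug, 82 mm wide and 74 mm high with a handle, origin at the centre of its underside.
- wax: Bystander: low round closed tin, 67 mm wide, 36 mm high, origin at the centre of its underside.
- disc: Bystander: round wooden disc lying flat, 46 mm wide, 20 mm high, origin at the centre of its underside.
Things that resemble listed ones, but are neither listed nor needed, are in the scene too. Leave any purple look-alike of the blank_large alone. What is shaped like the blank_small but orange is not meant.

How it is judged (in metres and radians):
At the end, for the whole second after the job is handed in: All three blanks stand at rest on end on the rack floor (within 5 mm, tilt under 0.07 rad, square to the row within 0.1 rad, within 15 mm of the channel's centre line) between wall and stop, and the stop is snug: joint 0.030 to 0.040 (gap under 80 mm for 76 mm of wood) (x of blank_mid in the frame of rack between -0.015 and 0.015 m and y of blank_mid in the frame of rack between -0.122 and -0.045 m and z of blank_mid in the frame of rack between 0.008 and 0.017 m and angle between each of blank_mid, blank_small, blank_large's own z axis and vertical below 0.07 rad and angle between the y axis of each of blank_mid, blank_small, blank_large and the y axis of rack, either way round below 0.1 rad and linear speed of each of blank_mid, blank_small, blank_large below 0.01 m/s and x of blank_small in the frame of rack between -0.015 and 0.015 m and y of blank_small in the frame of rack between -0.122 and -0.045 m and z of blank_small in the frame of rack between 0.008 and 0.017 m and x of blank_large in the frame of rack between -0.015 and 0.015 m and y of blank_large in the frame of rack between -0.122 and -0.045 m and z of blank_large in the frame of rack between 0.008 and 0.017 m and value of joint stop between 0.03 and 0.04 m); the robot touches nothing.
It fails at once if the mug was moved by more than 3 cm (distance of mug from where it was at the start of the episode above 0.03 m).
It fails at once if the round tin was moved by more than 3 cm (distance of wax from where it was at the start of the episode above 0.03 m).
It fails at once if the wooden disc was moved by more than 3 cm (distance of disc from where it was at the start of the episode above 0.03 m).
It also fails if it takes over 59 s, if anything falls off the work surface, if the arm or the gripper's body presses on something with over 40 N, if the wrist force passes 120 N, or if a joint passes its speed limit or range.

## Working session

There is one attempt and no reset: what is moved stays moved. The work goes in short steps, Python scripts to look and compute and a tool call to move; the robot and the scene stay as the last step left them, time stands still between calls to the robot, and variables do not carry over. Pictures are saved under pics/ and viewed, at most 10 in all, crops included, and the job is handed in when it is done.

Besides the shell and the picture viewer there is one more tool, called after "Emit:" by a JSON object that holds its "method" and its "body", one argument or row to a line. step_arm: Moves the arm, as the interface text tells. Its arguments: {"type":"object","properties":{"moves":{"type":"array","items":{"type":"array","items":{"type":"array","items":{"type":"number"}}}}},"required":["moves"]}

```bash
mkdir -p pics
cat > h.py <<'E'
import numpy as np,cv2
from plant import ctrl,viewer
def snap(n,f=None):
    ci=viewer.camera_info(n); im,d=viewer.snapshot(n)
    if f: cv2.imwrite('pics/'+f+'.png',im)
    np.savez(''+(f or 'last')+'.npz',im=im,d=d,K=ci['camera_matrix'],k1=ci['k1'],eye=ci['eye'],R=np.array(ci['orientation'],dtype=float))
    return im,d,ci
E
python3 - <<'E'
from h import *
for n in('scene','top','wrist'):
    im,d,ci=snap(n,n+'0'); print(ci)
print(ctrl.get_obs())
a=cv2.imread('pics/scene0.png');b=cv2.imread('pics/top0.png')
cv2.imwrite('pics/top_c.png',cv2.resize(b,(800,600)))
E
```

```text
{'camera_matrix': array([[400.21837748,   0.        , 253.41043565],
       [  0.        , 400.21837748, 189.76951399],
       [  0.        ,   0.        ,   1.        ]]), 'k1': -0.14229463285839206, 'eye': array([-0.00895926,  0.60944826,  0.81959693]), 'orientation': array([-136.3986368 ,    0.35898036, -128.76079772])}
{'camera_matrix': array([[405.01529934,   0.        , 257.08811639],
       [  0.        , 405.01529934, 199.15799887],
       [  0.        ,   0.        ,   1.        ]]), 'k1': -0.07514831161714379, 'eye': array([0.38390992, 0.21803532, 1.03697214]), 'orientation': array([-172.87935918,   -0.19579433,  -90.58090395])}
{'camera_matrix': array([[289.77400139,   0.        , 257.7279057 ],
       [  0.        , 289.77400139, 188.40204129],
       [  0.        ,   0.        ,   1.        ]]), 'k1': 0.0015911727352407343, 'eye': array([ 0.22505415, -0.64079446,  0.38396314]), 'orientation': array([ 1.65890537e+02, -1.06903555e-01,  1.14911321e+02])}
{'clock': 0.15, 'joint_pos': array([-4.85804398e+01,  2.05816695e+01,  6.46972981e-01, -1.44940528e-02,
       -7.01344284e+01, -1.65084041e+01]), 'qvel': array([-0.06783276, -0.11866435,  0.04096987, -0.01986703,  0.05057087,
       -0.01785899]), 'tau': array([-7.94970420e-04, -5.83277106e+01,  2.93294799e+01,  7.00105593e+00,
        8.88432842e-03, -1.31430725e-04]), 'tool_pos': array([ 0.28416611, -0.6118828 ,  0.22585087]), 'orientation': array([ 1.79929852e+02, -6.57849975e-03, -1.55093773e+02]), 'force': array([ 0.35062293, -0.35471863,  0.34687698]), 'moment': array([-0.00301255, -0.04915363, -0.02103165]), 'gripper_force': 0.0, 'opening': 0.08788489338773806}
```

View pics/top_c.png

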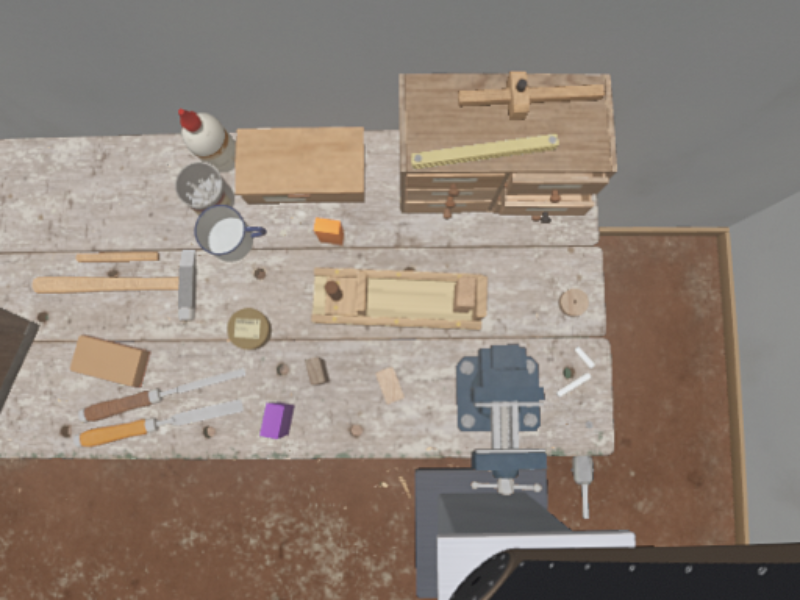

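View pics/scene0.png

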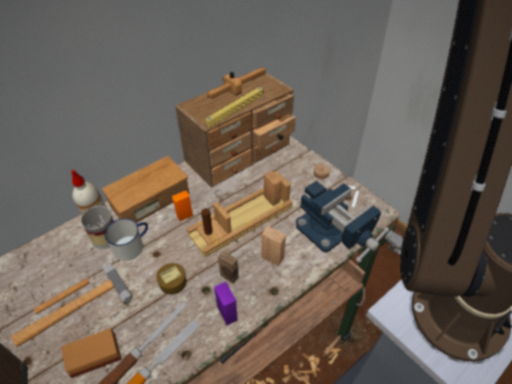

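The top view (800-scale) shows the rack at (400,298). The stop and post are on the left at (335,290), and the wall and mid blank are on the right at (470,292).

Candidates for the two blanks:
- Dark brown block at (316,371)
- Light block at (389,385)
- Purple look-alike at (277,420), excluded
- Orange look-alike at (328,230), excluded

The two wood-coloured ones fit the description, and their sizes should tell small from large.

```bash
cat >> h.py <<'E'
from scipy.spatial.transform import Rotation as Ro
def cloud(f):
    z=np.load(''+f+'.npz');d=z['d'];v,u=np.mgrid[:384,:512]
    p=cv2.undistortPoints(np.stack([u.ravel(),v.ravel()],1).astype(np.float64)[:,None],z['K'],np.array([z['k1'],0,0,0]))[:,0]
    c=np.c_[p,np.ones(len(p))]*d.reshape(-1,1)
    R=z['R']; R=Ro.from_euler('xyz',R,degrees=True).as_matrix() if R.size==3 else R
    return (c@R.T+z['eye']).reshape(384,512,3),z['im'],d>0
def face(P,m,lo,hi):
    q=P[m&(P[...,2]>lo)&(P[...,2]<hi)]
    r=cv2.minAreaRect((q[:,:2]*1000).astype(np.float32))
    return len(q),np.median(q[:,2]).round(4),[np.round(x,1) for x in r]
E
python3 - <<'E'
from h import *
s=512/800
P,im,ok=cloud('top0')
def box(a,b,c,d):
    m=np.zeros(ok.shape,bool);m[int(b*s):int(d*s),int(a*s):int(c*s)]=1;return m&ok
for n,b in dict(dark=(300,350,335,392),light=(370,360,408,408),midwall=(450,270,495,325),stop=(315,265,372,330),purple=(255,395,300,445),orange=(305,210,350,250),vise=(450,335,550,480),rackall=(305,260,495,335)).items():
    z=P[box(*b)]; h,e=np.histogram(z[:,2],bins=np.arange(-.01,.16,.005)); print(n,{round(float(e[i])*1000):int(h[i]) for i in range(len(h)) if h[i]>3})
for n,b,lo,hi in [('dark',(300,350,335,392),.07,.11),('light',(370,360,408,408),.08,.11),('mid',(450,270,495,325),.084,.11),('post',(315,265,372,330),.095,.12),('stopplate',(315,265,372,330),.07,.09),('wall',(450,270,495,325),.07,.084),('rack',(305,260,495,335),.007,.2),('vise',(450,335,550,480),.03,.3),('purple',(255,395,300,445),.05,.12)]:
    try:print(n,face(P,box(*b),lo,hi))
    except Exception as e:print(n,'x')
P,im,ok=cloud('scene0')
for n,(a,b,c,d) in dict(dark=(216,245,242,282),light=(258,222,290,268),mid=(262,165,295,206)).items():
    m=np.zeros(ok.shape,bool);m[b:d,a:c]=1;m&=ok;z=P[m]
    h,e=np.histogram(z[:,2],bins=np.arange(-.01,.16,.005)); print('scene',n,{round(float(e[i])*1000):int(h[i]) for i in range(len(h)) if h[i]>3})
im=cv2.imread('pics/scene0.png')[130:290,180:340];cv2.imwrite('pics/sc1.png',cv2.resize(im,(600,600),interpolation=2))
E
```

```text
dark {-5: 193, 0: 154, 5: 6, 20: 5, 30: 5, 35: 4, 45: 4, 50: 5, 60: 5, 65: 5, 70: 5, 75: 82, 80: 81}
light {-5: 260, 0: 239, 5: 4, 90: 136, 95: 127}
midwall {-5: 115, 0: 114, 5: 12, 10: 105, 15: 26, 20: 95, 25: 28, 30: 7, 35: 12, 40: 6, 45: 11, 50: 11, 55: 15, 60: 10, 65: 9, 70: 18, 75: 47, 80: 133, 85: 11, 90: 38, 95: 171, 100: 7}
stop {-5: 129, 0: 106, 5: 29, 10: 216, 15: 44, 20: 464, 25: 258, 30: 9, 35: 6, 40: 7, 45: 7, 50: 9, 55: 10, 60: 6, 65: 7, 70: 6, 75: 25, 80: 125, 85: 12, 100: 21, 105: 46}
purple {-5: 243, 0: 261, 5: 6, 10: 8, 15: 6, 20: 7, 25: 9, 30: 7, 35: 7, 40: 9, 45: 9, 50: 11, 55: 7, 60: 11, 65: 6, 70: 10, 75: 8, 80: 12, 85: 8, 90: 133, 95: 140}
orange {-10: 9, -5: 254, 0: 198, 5: 11, 10: 9, 15: 7, 20: 9, 25: 10, 30: 6, 35: 8, 40: 11, 45: 10, 50: 12, 55: 4, 60: 12, 65: 8, 70: 11, 75: 82, 80: 70}
vise {-10: 29, -5: 950, 0: 777, 5: 43, 10: 572, 15: 313, 20: 85, 25: 9, 40: 7, 45: 23, 50: 31, 55: 58, 60: 31, 65: 51, 70: 149, 75: 210, 80: 288, 85: 61, 90: 281, 95: 191, 100: 130, 105: 33, 110: 65, 115: 383, 120: 698, 125: 6}
rackall {-10: 9, -5: 948, 0: 865, 5: 234, 10: 13
[... 861 characters left out ...]
), [array([350.6,  62.2]), array([105.7, 200.3]), np.float64(89.7)])
purple (348, np.float64(0.0944), [array([341.5, 408.1]), array([29.3, 51.4]), np.float64(78.7)])
scene dark {-10: 4, -5: 150, 0: 288, 5: 24, 10: 35, 15: 27, 20: 23, 25: 21, 30: 25, 35: 18, 40: 26, 45: 21, 50: 23, 55: 20, 60: 27, 65: 23, 70: 26, 75: 67, 80: 106}
scene light {-5: 159, 0: 530, 5: 43, 10: 31, 15: 32, 20: 32, 25: 26, 30: 28, 35: 28, 40: 26, 45: 32, 50: 31, 55: 32, 60: 27, 65: 34, 70: 35, 75: 28, 80: 30, 85: 30, 90: 63, 95: 190}
scene mid {-5: 44, 0: 400, 5: 19, 10: 72, 15: 43, 20: 60, 25: 71, 30: 33, 35: 28, 40: 33, 45: 31, 50: 33, 55: 38, 60: 35, 65: 34, 70: 40, 75: 37, 80: 94, 85: 43, 90: 24, 95: 111, 100: 25}
```

View pics/sc1.png

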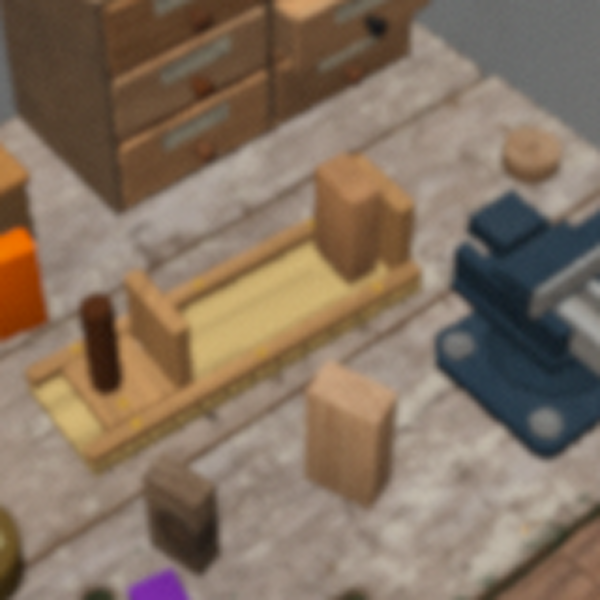

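Sizes settle it: the dark block is 40×23×80, so it is blank_small, at (414,346). The light block is 50×28×95, so it is blank_large, at (391,232). The crop confirms neither is orange or purple. The rack centre is about (533,220) with yaw about -2.9°.

Start moving over, and check obstacle clearances along the way.

Emit:
{"method": "step_arm", "body": {
  "moves": [
    [[2, 5, 0.5, 0.14, 8.7], [3, 4.5, 0.5, 0.14, 8.7], [3, 4.5, 0.5, 0.14, 8.7], [3, 4.5, 0.5, 0.14, 8.7], [3, 4.5, 0.5, 0.14, 8.7], [2, 4.5, 0, 0.14, 8.7], [2, 4.5, 0, 0.14, 8.7], [1, 4.5, 0, 0.14, 8.7], [0, 4.5, 0, 0.14, 8.7], [0, 4.5, 0, 0.14, 8.7]]
  ]
}}

```text
clock: 1.15
tool_pos: [0.4631, -0.1734, 0.2493]
orientation: [180.0, 0.0, -74.5]
force: [2.1, 0.5, 0.4]
opening: 0.0869
gripper_force: 0.0
```

Run:
```python
from h import *
P,im,ok=cloud('top0')
q=P[ok]
for a,b in((.0,.1),(.1,.2),(.2,.35)):
    m=(q[:,1]>a)&(q[:,1]<b)&(q[:,0]>.58)&(q[:,2]>.1)
    if m.any():print(a,b,'cab minx',q[m,0].min(),q[m,2].max())
m=(q[:,2]>.09)&(q[:,1]<.2)&(q[:,1]>0)&(q[:,0]<.45)&(q[:,0]>.28);print('vise high maxy',q[m,1].max(),q[m,0].max())
print(ctrl.get_obs()['tool_pos'])
```

```text
0.0 0.1 cab minx 0.6431962432380659 0.3425737355155771
0.1 0.2 cab minx 0.6595673022448365 0.3426764726411965
0.2 0.35 cab minx 0.6761566152871392 0.3446488319152107
vise high maxy 0.11534525515542074 0.44870392215333477
[ 0.46306852 -0.17336841  0.24927774]
```

Emit:
{"method": "step_arm", "body": {
  "moves": [
    [[0, 4.7, 0, 0.085, 8.7], [0, 4.5, 0, 0, 8.7], [0, 4.5, 0, 0, 8.7], [0, 4.5, 0, 0, 8.7], [0, 4.5, 0, 0, 8.7], [-1, 4.5, 0, 0, 8.7], [-2, 4.5, 0, 0, 8.7], [-2, 4.5, 0, 0, 8.7], [-2.2, 4.4, -2, 0, 8.7], [0, 0, -3, 0, 8.7]]
  ]
}}

```text
clock: 2.15
tool_pos: [0.3917, 0.2333, 0.2019]
orientation: [-179.7, 0.2, -69.7]
force: [0.8, -0.4, -0.4]
opening: 0.0871
gripper_force: 0.0
```

Run:
```python
from h import *
im,d,ci=snap('wrist','w1'); print(ctrl.get_obs()['tool_pos'],ctrl.get_obs()['orientation'])
P,_,ok=cloud('w1')
x,y,z=P[...,0],P[...,1],P[...,2]
print(face(P,ok&(x>.35)&(x<.435)&(y>.19)&(y<.28),.085,.105))
print('small',face(P,ok&(x>.38)&(x<.45)&(y>.31)&(y<.39),.072,.09))
print('mid',face(P,ok&(x>.48)&(x<.57)&(y>.09)&(y<.17),.0895,.105))
cv2.imwrite('pics/w1b.png',cv2.resize(im,(800,600)))
```

```text
[0.38944798 0.22918664 0.19587526] [ 1.79737197e+02 -4.00026732e-02 -6.97877919e+01]
(1620, np.float64(0.0951), [array([392.5, 231.9]), array([50.2, 28.3]), np.float64(20.4)])
small (778, np.float64(0.08), [array([415.2, 345.6]), array([39.5, 23.5]), np.float64(14.7)])
mid (942, np.float64(0.0969), [array([527.4, 126.4]), array([48.8, 19.6]), np.float64(22.3)])
```

View pics/w1b.png

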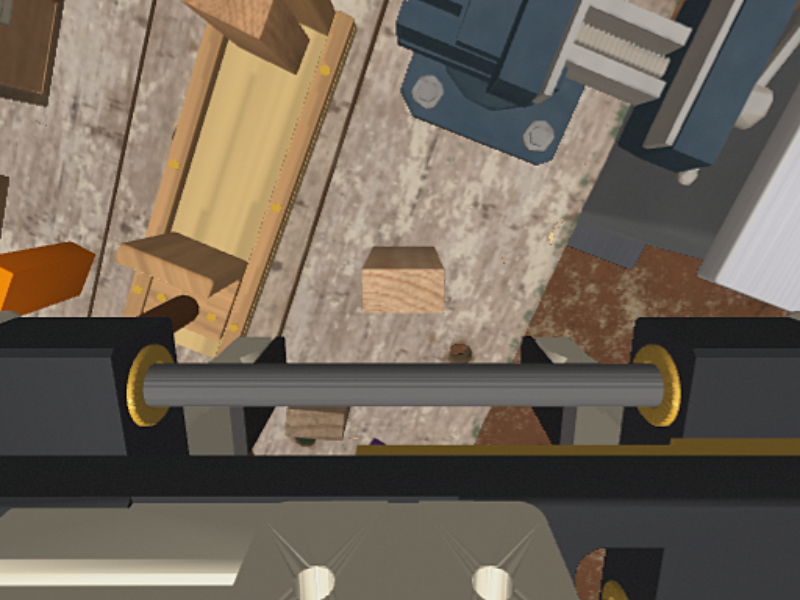

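Wrist view: blank_large is at (403,290), 95 mm high at (392.5,231.9), angle 20.4°. The rack with the mid blank is at the top left. I'll let the arm settle, then descend.

Emit:
{"method": "step_arm", "body": {
  "moves": [
    [[0, 0, 0, 0, 8.7], [0, 0, 0, 0, 8.7], [0, 0, 0, 0, 8.7]]
  ]
}}

```text
clock: 2.5
tool_pos: [0.3935, 0.2279, 0.2021]
orientation: [-179.9, 0.0, -70.1]
force: [-0.4, -0.1, -0.2]
opening: 0.0868
gripper_force: 0.0
```

Emit:
{"method": "step_arm", "body": {
  "moves": [
    [[-0.1, 0.4, -3, 0.009, 8.7], [0, 0, -3, 0, 8.7], [0, 0, -3, 0, 8.7], [0, 0, -3, 0, 8.7], [0, 0, -2, 0, 8.7], [0, 0, -1.6, 0, 8.7], [0, 0, 0, 0, 8.7], [0, 0, 0, 0, 8.7]]
  ]
}}

```text
clock: 3.3
tool_pos: [0.3924, 0.2322, 0.0456]
orientation: [-180.0, 0.0, -69.5]
force: [-0.3, 0.4, -0.2]
opening: 0.0874
gripper_force: 0.0
```

Emit:
{"method": "step_arm", "body": {
  "moves": [
    [[0, 0, 0, 0, 4], [0, 0, 0, 0, 4], [0, 0, 0, 0, 4], [0, 0, 0, 0, 4], [0, 0, 0, 0, 4], [0, 0, 1, 0, 4], [0, 0, 2, 0, 4], [0, 0, 3, 0, 4], [0, 0, 3, 0, 4], [0, 0, 3, 0, 4]]
  ]
}}

```text
clock: 4.3
tool_pos: [0.3913, 0.2319, 0.1666]
orientation: [-180.0, 0.0, -69.5]
force: [0.7, -0.0, -0.4]
opening: 0.0501
gripper_force: 30.0
```

Run:
```python
from h import *
# rack pose and mid pose from scene+top+wrist clouds
s=np.radians
Q=[]
for f in('top0','scene0','w1'):
    P,im,ok=cloud(f);q=P[ok];Q.append(q)
    x,y,z=q.T
    m=(x>.46)&(x<.6)&(y>.06)&(y<.38)
    r=m&(z>.016)&(z<.028)
    for lo,hi in((.065,.083),): pass
    w=m&(y<.2)
    t=q[w&(z>.0905)&(z<.104)]
    print(f,'midtop',cv2.minAreaRect((t[:,:2]*1000).astype(np.float32)),len(t))
    # rail outer edges: per y slice
    for yy in(.12,.18,.24,.30,.35):
        k=q[m&(abs(y-yy)<.01)&(z>.018)&(z<.028)]
        if len(k)>5: print(f,yy,np.percentile(k[:,0],[2,98]).round(4))
    t=q[m&(y>.22)&(z>.076)&(z<.09)]; print(f,'plate',np.percentile(t[:,1],[2,98]).round(4),np.percentile(t[:,0],[2,98]).round(4))
    t=q[m&(y<.14)&(z>.076)&(z<.086)]; print(f,'wall',np.percentile(t[:,1],[2,50,98]).round(4),np.percentile(t[:,0],[2,98]).round(4))
```

```text
top0 midtop ((530.61083984375, 115.92308044433594), (25.9384822845459, 45.69582748413086), 86.33321380615234) 216
top0 0.12 [0.4821 0.5718]
top0 0.18 [0.4855 0.5744]
top0 0.24 [0.4883 0.5779]
top0 0.3 [0.4938 0.5809]
top0 0.35 [0.4944 0.5838]
top0 plate [0.2683 0.3108] [0.5051 0.5643]
top0 wall [0.0812 0.0914 0.1298] [0.4954 0.5552]
scene0 midtop ((534.1491088867188, 116.90211486816406), (26.6871337890625, 46.82097244262695), 86.40730285644531) 159
scene0 0.12 [0.486  0.5761]
scene0 0.18 [0.4886 0.5788]
scene0 0.24 [0.4917 0.5811]
scene0 0.3 [0.4957 0.5599]
scene0 0.35 [0.4972 0.5877]
scene0 plate [0.2697 0.3289] [0.5086 0.5675]
scene0 wall [0.0832 0.0965 0.1307] [0.4985 0.5572]
w1 midtop ((527.417724609375, 126.35360717773438), (48.78146743774414, 19.591100692749023), 22.256526947021484) 924
w1 0.12 [0.4834 0.5721]
w1 0.18 [0.4867 0.5753]
w1 0.24 [0.4897 0.5787]
w1 0.3 [0.493  0.5798]
w1 0.35 [0.5032 0.5833]
w1 plate [0.2672 0.3075] [0.5061 0.5647]
w1 wall [0.0996 0.1237 0.13  ] [0.4994 0.5502]
```

Emit:
{"method": "step_arm", "body": {
  "moves": [
    [[2, -1, 0, -0.1, 4], [3, -2, 0, -0.1, 4], [3, -2, 0, -0.1, 4], [3, -2, 0, -0.109, 4], [2, -1.1, 0, 0, 4], [0.8, 0, 0, 0, 4], [0, 0, 0, 0, 4], [0, 0, 0, 0, 4], [0, 0, 0, 0, 4]]
  ]
}}

```text
clock: 5.2
tool_pos: [0.5287, 0.1517, 0.165]
orientation: [180.0, 0.0, -92.9]
force: [-0.4, -0.1, -1.5]
opening: 0.0497
gripper_force: 30.0
```

Run:
```python
from h import *
im,d,ci=snap('wrist','w2'); o=ctrl.get_obs();print(o['tool_pos'],o['orientation'])
a=cv2.resize(im,(500,375))
im2,_,_=snap('top','t2')
P,_,ok=cloud('t2');x,y,z=P[...,0],P[...,1],P[...,2]
b=cv2.resize(im2[150:230,180:330],(600,320),interpolation=2)
cv2.imwrite('pics/w2b.png',np.vstack([np.hstack([a[:280],np.zeros((280,100,3),np.uint8)]),b]))
```

```text
[0.52879671 0.15175718 0.16508021] [-1.79991579e+02  1.72542245e-02 -9.28488400e+01]
```

View pics/w2b.png

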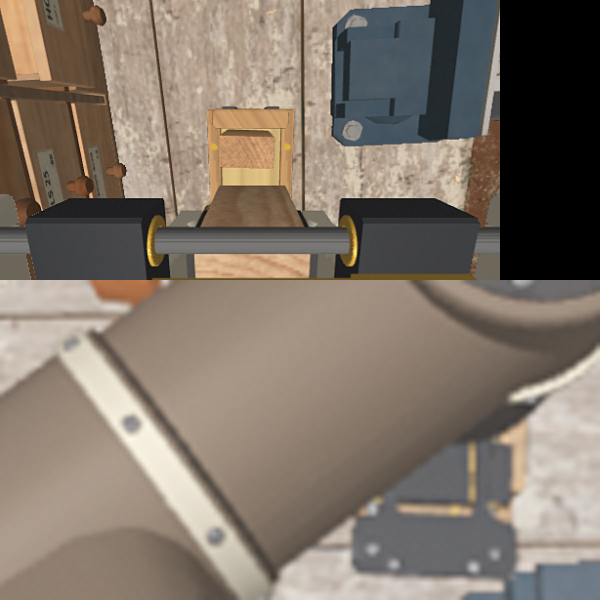

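The wrist view shows the mid blank at (249,150) in the rack ahead of the held block, with the rack square to the hand. Next I'll measure the mid blank from here.

Run:
```python
from h import *
P,_,ok=cloud('w2');q=P[ok];x,y,z=q.T
t=q[(x>.49)&(x<.57)&(y<.136)&(y>.085)&(z>.09)&(z<.104)]
print('midtop',cv2.minAreaRect((t[:,:2]*1000).astype(np.float32)),len(t),t[:,1].max(),t[:,0].min(),t[:,0].max())
for yy in(.09,.105,.12,.135):
    k=q[(x>.46)&(x<.6)&(abs(y-yy)<.006)&(z>.018)&(z<.03)]
    if len(k):print(yy,k[:,0].min(),k[:,0].max())
k=q[(x>.49)&(x<.57)&(y<.16)&(y>.137)&(z>.1)&(z<.2)];print('held front y',np.percentile(k[:,1],[1,5,50]))
```

```text
midtop ((531.7730712890625, 115.31251525878906), (26.028650283813477, 45.07168197631836), 85.05429077148438) 1919 0.12961675608234538 0.509076030529505 0.5551192141144105
0.09 0.4829303533269495 0.5725304400311092
0.105 0.48301667786691815 0.5724130254774228
0.12 0.4843104668318653 0.5740567800347389
0.135 0.48446385845777024 0.5741985194181034
held front y [0.13701569 0.13708519 0.13770349]
```

Emit:
{"method": "step_arm", "body": {
  "moves": [
    [[0.1, 0, -3, 0, 4], [0, 0, -3, 0, 4], [0, 0, -2, 0, 4], [0, 0, -1.2, 0, 4], [0, 0, -0.8, 0, 4], [0, 0, -0.5, 0, 4], [0, 0, 0, 0, 4], [0, 0, 0, 0, 4]]
  ]
}}

```text
clock: 6.1
tool_pos: [0.531, 0.1515, 0.0605]
orientation: [-179.9, 0.0, -92.9]
force: [0.1, -1.1, -0.5]
opening: 0.0499
gripper_force: 30.0
```

Emit:
{"method": "step_arm", "body": {
  "moves": [
    [[0, 0, -0.2, 0, 4], [0, 0, -0.1, 0, 4], [0, 0, 0, 0, 4]]
  ]
}}

```text
clock: 6.4
tool_pos: [0.531, 0.1515, 0.058]
orientation: [-179.9, 0.0, -92.9]
force: [-2.7, -0.1, 7.6]
opening: 0.0497
gripper_force: 30.0
```

Emit:
{"method": "step_arm", "body": {
  "moves": [
    [[0, 0, 0, 0, 8.7], [0, 0, 0, 0, 8.7], [0, 0, 0, 0, 8.7], [0, 0, 0, 0, 8.7], [0, 0, 2, 0, 8.7], [0, 0, 3, 0, 8.7], [0, 0, 4, 0, 8.7], [0, 0, 4, 0, 8.7], [0, 0, 2, 0, 8.7]]
  ]
}}

```text
clock: 7.3
tool_pos: [0.5318, 0.1516, 0.2106]
orientation: [-179.8, 0.1, -92.9]
force: [0.5, 0.7, -1.0]
opening: 0.0865
gripper_force: 0.0
```

Emit:
{"method": "step_arm", "body": {
  "moves": [
    [[-1, 2, 0, 0.1, 8.7], [-3, 4, 0, 0.1, 8.7], [-3, 4, 0, 0.1, 8.7], [-3, 4, 0, 0.01, 8.7], [-1.6, 4, 0, 0, 8.7], [0, 1.5, 0, 0, 8.7], [0, 0, 0, 0, 8.7], [0, 0, 0, 0, 8.7], [0, 0, 0, 0, 8.7]]
  ]
}}

```text
clock: 8.2
tool_pos: [0.4149, 0.3451, 0.2066]
orientation: [180.0, -0.0, -75.2]
force: [-0.0, -0.5, -0.1]
opening: 0.0868
gripper_force: 0.0
```

Run:
```python
from h import *
im,d,ci=snap('wrist','w3'); o=ctrl.get_obs();print(o['tool_pos'],o['orientation'])
P,_,ok=cloud('w3')
x,y,z=P[...,0],P[...,1],P[...,2]
print('small',face(P,ok&(x>.38)&(x<.45)&(y>.31)&(y<.39),.072,.09))
q=P[ok&(x>.48)&(x<.58)&(y<.2)&(y>.1)&(z>.1)&(z<.115)];print('large',len(q),cv2.minAreaRect((q[:,:2]*1000).astype(np.float32)) if len(q) else 0, np.median(q[:,2]))
cv2.imwrite('pics/w3b.png',cv2.resize(im,(640,480)))
```

```text
[0.41495801 0.34501681 0.20664007] [ 1.79980924e+02 -1.73688895e-02 -7.52450012e+01]
small (909, np.float64(0.08), [array([415.6, 345.6]), array([39.9, 22.5]), np.float64(15.1)])
large 0 0 nan
  return _methods._mean(a, axis=axis, dtype=dtype,
  ret = ret.dtype.type(ret / rcount)
```

View pics/w3b.png

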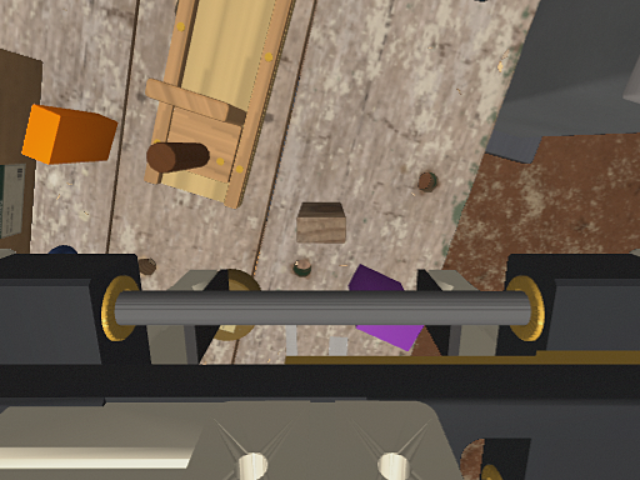

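Small blank is at (321,228), dark wood, 80 mm high, at (415.6,345.6) and 15.1°. The hand is already centred over it. The purple look-alike at (387,308) stays below the gripper body.

Emit:
{"method": "step_arm", "body": {
  "moves": [
    [[0.1, 0.1, -3, 0.005, 8.7], [0, 0, -3, 0, 8.7], [0, 0, -3, 0, 8.7], [0, 0, -3, 0, 8.7], [0, 0, -2, 0, 8.7], [0, 0, -1.5, 0, 8.7], [0, 0, -1, 0, 8.7], [0, 0, 0, 0, 8.7], [0, 0, 0, 0, 8.7]]
  ]
}}

```text
clock: 9.15
tool_pos: [0.416, 0.3471, 0.0423]
orientation: [-180.0, 0.0, -74.9]
force: [-0.4, 0.1, 0.9]
opening: 0.0868
gripper_force: 0.0
```

Emit:
{"method": "step_arm", "body": {
  "moves": [
    [[0, 0, 0, 0, 3], [0, 0, 0, 0, 3], [0, 0, 0, 0, 3], [0, 0, 0, 0, 3], [0, 0, 0, 0, 3], [0, 0, 0, 0, 3]]
  ]
}}

```text
clock: 9.75
tool_pos: [0.4155, 0.3472, 0.0418]
orientation: [-180.0, 0.0, -74.9]
force: [-0.1, -0.4, -0.2]
opening: 0.0447
gripper_force: 0.0
```

Emit:
{"method": "step_arm", "body": {
  "moves": [
    [[0, 0, 1, 0, 3], [0, 0, 2, 0, 3], [0, 0, 3, 0, 3], [0, 0, 3, 0, 3], [0, 0, 3, 0, 3], [0, 0, 3, 0, 3], [0, 0, 2, 0, 3], [0, 0, 0, 0, 3], [0, 0, 0, 0, 3]]
  ]
}}

```text
clock: 10.65
tool_pos: [0.4154, 0.3472, 0.2124]
orientation: [-180.0, 0.1, -74.9]
force: [0.5, -0.7, -1.2]
opening: 0.04
gripper_force: 30.0
```

Emit:
{"method": "step_arm", "body": {
  "moves": [
    [[1, -2, 0, -0.08, 3], [2.5, -3, 0, -0.08, 3], [2.5, -3, 0, -0.08, 3], [2.5, -3, 0, -0.075, 3], [2.2, -3, 0, 0, 3], [0.95, -2.2, 0, 0, 3], [0, 0, 0, 0, 3], [0, 0, 0, 0, 3], [0, 0, 0, 0, 3]]
  ]
}}

```text
clock: 11.55
tool_pos: [0.5316, 0.1855, 0.2112]
orientation: [180.0, -0.0, -92.9]
force: [0.1, 0.1, -0.5]
opening: 0.0399
gripper_force: 30.0
```

Run:
```python
from h import *
im,d,ci=snap('wrist','w4'); o=ctrl.get_obs();print(o['tool_pos'],o['orientation'])
P,_,ok=cloud('w4');q=P[ok];x,y,z=q.T
def R(t):return [np.round(v,1) for v in cv2.minAreaRect((t[:,:2]*1000).astype(np.float32))],len(t),t[:,1].max().round(4),np.median(t[:,2]).round(4)
t=q[(x>.49)&(x<.575)&(y<.175)&(y>.085)&(z>.1025)&(z<.112)];print('large',R(t))
t=q[(x>.49)&(x<.575)&(y<.135)&(y>.1)&(z>.09)&(z<.1015)];print('mid',R(t))
t=q[(x>.5)&(x<.56)&(y<.21)&(y>.165)&(z>.13)&(z<.3)];print('held front/top',np.percentile(t[:,1],[1,5,50]),np.percentile(t[:,2],[1,50,99]) )
for a in np.arange(.14,.27,.01): print(round(a,3),((t[:,2]>a)&(t[:,2]<a+.01)).sum(),end=' ')
cv2.imwrite('pics/w4b.png',cv2.resize(im,(640,480)))
```

```text
[0.53155409 0.18573659 0.21136525] [ 1.79964737e+02 -1.91076040e-02 -9.28735428e+01]
large ([array([531.2, 150.4]), array([27.2, 49.7]), np.float64(87.1)], 1695, np.float64(0.1651), np.float64(0.1071))
mid ([array([531.8, 115.4]), array([26. , 44.9]), np.float64(85.3)], 1441, np.float64(0.1293), np.float64(0.0971))
held front/top [0.16615725 0.17020739 0.17433917] [0.17040948 0.24401797 0.29115312]
0.14 0 0.15 0 0.16 58 0.17 214 0.18 247 0.19 295 0.2 333 0.21 535 0.22 766 0.23 857 0.24 1677 0.25 647 0.26 305
```

View pics/w4b.png

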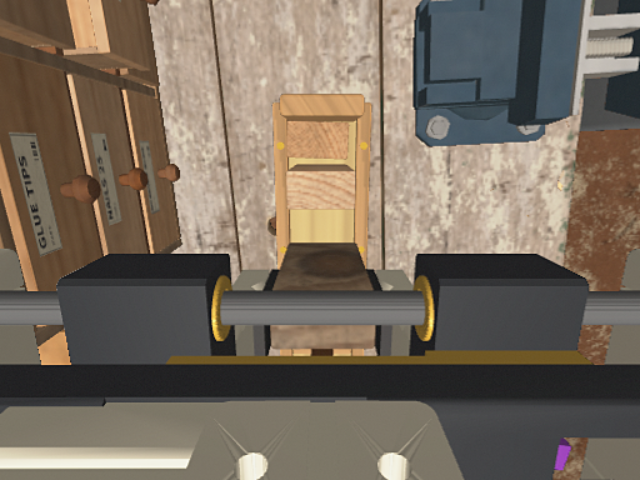

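Large stands square at (531,150). Mid and large are seen at (318,140) and (320,188), with the held small blank over the free floor at (320,270). I'll lower it.

Emit:
{"method": "step_arm", "body": {
  "moves": [
    [[0, 0, -3, 0, 3], [0, 0, -3, 0, 3], [0, 0, -3, 0, 3], [0, 0, -3, 0, 3], [0, 0, -1.5, 0, 3], [0, 0, -1, 0, 3], [0, 0, -0.5, 0, 3], [0, 0, 0, 0, 3], [0, 0, 0, 0, 3]]
  ]
}}

```text
clock: 12.5
tool_pos: [0.5325, 0.1857, 0.0626]
orientation: [-179.9, 0.0, -92.9]
force: [0.5, 0.2, -0.8]
opening: 0.0397
gripper_force: 30.0
```

Emit:
{"method": "step_arm", "body": {
  "moves": [
    [[0, 0, -0.2, 0, 3], [0, 0, -0.2, 0, 3], [0, 0, 0, 0, 3]]
  ]
}}

```text
clock: 12.8
tool_pos: [0.532, 0.1851, 0.0579]
orientation: [-180.0, 0.0, -92.9]
force: [-0.5, -0.1, -0.6]
opening: 0.0401
gripper_force: 30.0
```

Emit:
{"method": "step_arm", "body": {
  "moves": [
    [[0, 0, -0.2, 0, 3], [0, 0, -0.1, 0, 3], [0, 0, 0, 0, 3]]
  ]
}}

```text
clock: 13.1
tool_pos: [0.5323, 0.1853, 0.0574]
orientation: [-179.9, 0.0, -92.9]
force: [-9.2, -1.1, 24.3]
opening: 0.0399
gripper_force: 30.0
```

Emit:
{"method": "step_arm", "body": {
  "moves": [
    [[0, 0, 0.2, 0, 3], [0, 0, 0, 0, 3]]
  ]
}}

```text
clock: 13.3
tool_pos: [0.5324, 0.1854, 0.0574]
orientation: [-179.9, 0.0, -92.9]
force: [-2.8, 0.7, 10.7]
opening: 0.0401
gripper_force: 30.0
```

Emit:
{"method": "step_arm", "body": {
  "moves": [
    [[0, 0, 0, 0, 8.7], [0, 0, 0, 0, 8.7], [0, 0, 0, 0, 8.7], [0, 0, 0, 0, 8.7], [0, 0, 0, 0, 8.7], [0, 0, 2, 0, 8.7], [0, 0, 3, 0, 8.7], [0, 0, 4, 0, 8.7], [0, 0, 4, 0, 8.7], [0, 0, 2, 0, 8.7]]
  ]
}}

```text
clock: 14.3
tool_pos: [0.5333, 0.1857, 0.2106]
orientation: [-179.8, 0.1, -92.9]
force: [-0.5, 0.1, 0.5]
opening: 0.0871
gripper_force: 0.0
```

Emit:
{"method": "step_arm", "body": {
  "moves": [
    [[0.1, 3, 0, 0, 8.7], [0.1, 4, 0, 0, 8.7], [0.1, 4, 0, 0, 8.7], [0.1, 2.3, 0, 0, 8.7], [0, 0, 0, 0, 8.7], [0, 0, 0, 0, 8.7], [0, 0, 0, 0, 8.7]]
  ]
}}

```text
clock: 15.0
tool_pos: [0.5359, 0.3174, 0.2066]
orientation: [180.0, -0.0, -92.9]
force: [0.6, 0.9, -0.3]
opening: 0.0872
gripper_force: 0.0
```

```bash
cat > m.py <<'E'
from h import *
import sys
n=sys.argv[1]
im,d,ci=snap('wrist',n); o=ctrl.get_obs();print(o['tool_pos'],o['orientation'])
P,_,ok=cloud(n);q=P[ok];th=np.radians(-2.95);c=np.array([.5330,.2202])
r=(q[:,:2]-c)@np.array([[np.cos(th),-np.sin(th)],[np.sin(th),np.cos(th)]]);x,y=r.T;z=q[:,2]
def R(n,m):
    t=r[m]
    if len(t)>8:print(n,len(t),'z',np.median(z[m]).round(4),[np.round(v,1) for v in cv2.minAreaRect((t*1000).astype(np.float32))],'y',t[:,1].min().round(4),t[:,1].max().round(4))
a=(abs(x)<.04)
R('large',a&(y<-.03)&(y>-.125)&(z>.1025)&(z<.112))
R('mid',a&(y<-.07)&(y>-.121)&(z>.0935)&(z<.1005))
R('small',a&(y<0)&(y>-.085)&(z>.087)&(z<.0965))
R('wall',a&(y<-.115)&(y>-.15)&(z>.078)&(z<.086))
R('plate',a&(y>-.05)&(y<.09)&(z>.077)&(z<.086))
R('post',a&(y>-.02)&(z>.102)&(z<.111))
cv2.imwrite('pics/%sb.png'%n,cv2.resize(im,(640,480)))
E
python3 m.py w5
```

```text
[0.53602642 0.31723439 0.20679105] [ 1.79990613e+02 -1.27269404e-02 -9.29631003e+01]
large 372 z 0.1064 [array([  1.6, -56.4]), array([ 3.5, 49.2]), np.float64(89.7)] y -0.0583 -0.0546
small 1563 z 0.092 [array([  1.4, -39.9]), array([49.3, 31.9]), np.float64(0.3)] y -0.056 -0.024
plate 1053 z 0.0823 [array([ 1.8, 32.4]), array([ 61.8, 114.7]), np.float64(1.7)] y -0.0255 0.09
post 413 z 0.1063 [array([ 0.8, 97.7]), array([20.6, 20.6]), np.float64(42.4)] y 0.0872 0.1084
```

View pics/w5b.png

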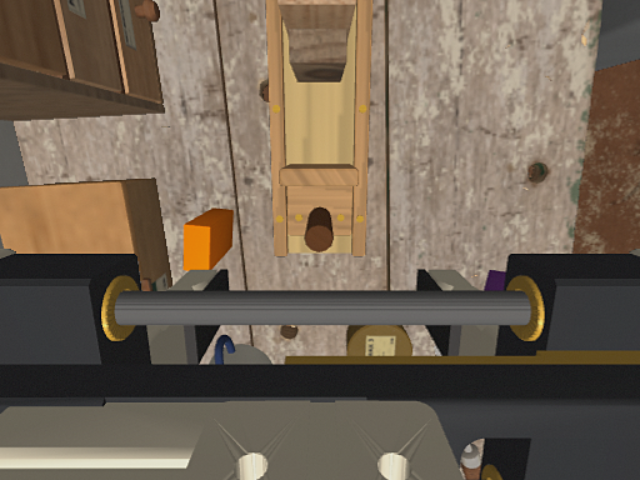

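The post is at (319,230) in the picture, world (0.539,0.318), top 0.106 as expected. The orange look-alike is close on +x at (208,240), so I'll part-close to 5 cm before descending.

Emit:
{"method": "step_arm", "body": {
  "moves": [
    [[0.3, 0.05, 0, 0, 5], [0, 0, 0, 0, 5], [0, 0, 0, 0, 5], [0, 0, 0, 0, 5], [0, 0, -3, 0, 5], [0, 0, -3, 0, 5], [0, 0, -3, 0, 5], [0, 0, -3, 0, 5], [0, 0, -1.4, 0, 5], [0, 0, 0, 0, 5]]
  ]
}}

```text
clock: 16.05
tool_pos: [0.5381, 0.3177, 0.0708]
orientation: [179.8, -0.2, -92.9]
force: [-0.1, 0.1, -0.4]
opening: 0.0504
gripper_force: 0.0
```

Emit:
{"method": "step_arm", "body": {
  "moves": [
    [[0, 0, 0, 0, 2.6], [0, 0, 0, 0, 2.1], [0, 0, 0, 0, 1.5], [0, 0, 0, 0, 1.5], [0, 0, 0, 0, 1.5], [0, 0, 0, 0, 1.5], [0, 0, 0, 0, 1.5]]
  ]
}}

```text
clock: 16.75
tool_pos: [0.5388, 0.319, 0.0738]
orientation: [-180.0, 0.0, -92.9]
force: [-5.0, 0.1, 6.4]
opening: 0.0213
gripper_force: 30.0
```

Emit:
{"method": "step_arm", "body": {
  "moves": [
    [[-0.05, -1, 0, 0, 1.5], [-0.06, -1.2, 0, 0, 1.5], [-0.06, -1.2, 0, 0, 1.5], [-0.06, -1.2, 0, 0, 1.5], [-0.05, -0.9, 0, 0, 1.5], [-0.02, -0.5, 0, 0, 1.5], [0, 0, 0, 0, 1.5]]
  ]
}}

```text
clock: 17.45
tool_pos: [0.5357, 0.2584, 0.0738]
orientation: [-180.0, 0.0, -92.9]
force: [-4.0, -0.1, 6.5]
opening: 0.0215
gripper_force: 30.0
```

Emit:
{"method": "step_arm", "body": {
  "moves": [
    [[-0.01, -0.2, 0, 0, 1.5], [-0.01, -0.2, 0, 0, 1.5], [-0.01, -0.2, 0, 0, 1.5], [-0.01, -0.2, 0, 0, 1.5], [-0.01, -0.2, 0, 0, 1.5], [-0.01, -0.2, 0, 0, 1.5], [-0.01, -0.2, 0, 0, 1.5], [-0.01, -0.2, 0, 0, 1.5], [-0.01, -0.2, 0, 0, 1.5], [-0.01, -0.2, 0, 0, 1.5]]
  ]
}}

```text
clock: 18.45
tool_pos: [0.5348, 0.2396, 0.0738]
orientation: [-180.0, 0.1, -92.9]
force: [-6.0, 3.9, 6.6]
opening: 0.0216
gripper_force: 30.0
```

```bash
python3 m.py w6
```

```text
[0.53479677 0.23929045 0.07375915] [-1.79975273e+02  8.90867267e-02 -9.29157831e+01]
large 9359 z 0.107 [array([  1.7, -69.4]), array([50.6, 28.1]), np.float64(0.0)] y -0.0834 -0.0553
mid 754 z 0.0963 [array([  4.1, -92.5]), array([ 2.7, 44.5]), np.float64(89.3)] y -0.0939 -0.0909
small 4141 z 0.092 [array([  1.5, -43.5]), array([47.1, 24. ]), np.float64(0.2)] y -0.0555 -0.0315
plate 3331 z 0.0824 [array([ 0.7, -7.1]), array([61.9, 48.9]), np.float64(0.0)] y -0.0316 0.0173
post 580 z 0.1065 [array([ 0.9, 17.5]), array([21.9, 40.8]), np.float64(89.8)] y 0.0064 0.0284
```

View pics/w6b.png

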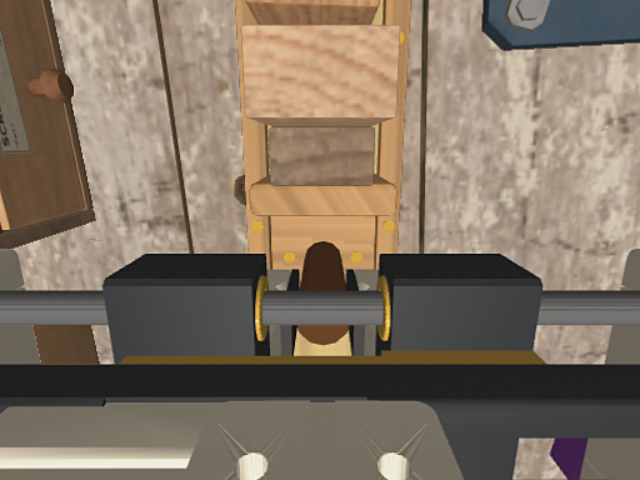

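The plate at (325,198) now touches small at (322,155), and all blanks are square. About 13 mm is left, so I'll go on gently.

Emit:
{"method": "step_arm", "body": {
  "moves": [
    [[-0.01, -0.15, 0, 0, 1.5], [-0.01, -0.15, 0, 0, 1.5], [-0.01, -0.15, 0, 0, 1.5], [-0.01, -0.15, 0, 0, 1.5], [-0.01, -0.15, 0, 0, 1.5], [-0.01, -0.15, 0, 0, 1.5], [0, -0.1, 0, 0, 1.5], [0, -0.1, 0, 0, 1.5], [0, 0, 0, 0, 1.5]]
  ]
}}

```text
clock: 19.4
tool_pos: [0.5343, 0.2286, 0.0738]
orientation: [-180.0, 0.1, -92.9]
force: [-5.9, 4.0, 6.4]
opening: 0.0215
gripper_force: 30.0
```

Emit:
{"method": "step_arm", "body": {
  "moves": [
    [[0, -0.1, 0, 0, 1.5], [0, -0.1, 0, 0, 1.5], [0, 0, 0, 0, 1.5]]
  ]
}}

```text
clock: 19.7
tool_pos: [0.5341, 0.2267, 0.0738]
orientation: [-180.0, 0.1, -92.9]
force: [-6.1, 4.9, 7.0]
opening: 0.0214
gripper_force: 30.0
```

Emit:
{"method": "step_arm", "body": {
  "moves": [
    [[0, -0.05, 0, 0, 1.5], [0, -0.05, 0, 0, 1.5], [0, 0, 0, 0, 1.5]]
  ]
}}

```text
clock: 20.0
tool_pos: [0.5341, 0.2258, 0.0738]
orientation: [-180.0, 0.1, -92.9]
force: [-6.6, 4.3, 7.7]
opening: 0.0214
gripper_force: 30.0
```

Emit:
{"method": "step_arm", "body": {
  "moves": [
    [[0, -0.05, 0, 0, 1.5], [0, 0, 0, 0, 1.5]]
  ]
}}

```text
clock: 20.2
tool_pos: [0.5341, 0.2252, 0.0737]
orientation: [-180.0, 0.1, -92.9]
force: [-7.5, 4.7, 7.2]
opening: 0.0214
gripper_force: 30.0
```

Emit:
{"method": "step_arm", "body": {
  "moves": [
    [[0, -0.05, 0, 0, 1.5], [0, 0, 0, 0, 1.5]]
  ]
}}

```text
clock: 20.4
tool_pos: [0.5341, 0.2248, 0.0738]
orientation: [-180.0, 0.1, -92.9]
force: [-6.4, 4.1, 7.1]
opening: 0.0215
gripper_force: 30.0
```

```bash
python3 m.py w7
```

```text
[0.53406081 0.22469626 0.0737522 ] [-1.79986622e+02  9.76503028e-02 -9.29151923e+01]
large 9214 z 0.107 [array([  1.5, -82.6]), array([50.1, 28.2]), np.float64(0.0)] y -0.0966 -0.0685
mid 2668 z 0.0971 [array([   4.2, -103.5]), array([45.1,  9.9]), np.float64(0.1)] y -0.1085 -0.0986
small 4637 z 0.092 [array([  1.4, -35.4]), array([46.7, 66.3]), np.float64(0.2)] y -0.0685 -0.0022
plate 3339 z 0.0824 [array([  0.7, -22. ]), array([62. , 49.1]), np.float64(0.1)] y -0.0466 0.0026
post 575 z 0.1065 [array([0.8, 2.6]), array([40.7, 21.9]), np.float64(0.1)] y -0.0083 0.0136
```

Emit:
{"method": "step_arm", "body": {
  "moves": [
    [[0, -0.05, 0, 0, 1.5], [0, 0, 0, 0, 1.5]]
  ]
}}

```text
clock: 20.65
tool_pos: [0.5341, 0.2245, 0.0738]
orientation: [-180.0, 0.1, -92.9]
force: [-7.6, 6.2, 6.0]
opening: 0.021
gripper_force: 30.0
```

Emit:
{"method": "step_arm", "body": {
  "moves": [
    [[0, -0.05, 0, 0, 1.5], [0, 0, 0, 0, 1.5]]
  ]
}}

```text
clock: 20.85
tool_pos: [0.5341, 0.2245, 0.0738]
orientation: [-180.0, 0.2, -92.9]
force: [-8.5, 7.5, 6.7]
opening: 0.0212
gripper_force: 30.0
```

TCP progress has stopped and the force is rising, so the row is snug. I'll let go and retreat.

Emit:
{"method": "step_arm", "body": {
  "moves": [
    [[0, 0, 0, 0, 5], [0, 0, 0, 0, 5], [0, 0, 0, 0, 5], [0, 0, 0, 0, 5], [0, 0, 2, 0, 5], [0, 0, 3, 0, 5], [0, 0, 4, 0, 5], [0, 2, 3, 0, 5], [0, 0, 0, 0, 5], [0, 0, 0, 0, 5]]
  ]
}}

```text
clock: 21.85
tool_pos: [0.5345, 0.243, 0.1932]
orientation: [-180.0, 0.1, -92.9]
force: [-0.2, -0.6, -0.8]
opening: 0.0503
gripper_force: 0.0
```

```bash
python3 m.py w8
```

```text
[0.53398159 0.24234617 0.19208926] [ 1.79950174e+02 -1.73293780e-02 -9.29315864e+01]
large 2398 z 0.107 [array([  1.6, -82.2]), array([27.4, 50. ]), np.float64(89.9)] y -0.0959 -0.0685
mid 1784 z 0.0971 [array([   4.3, -109.6]), array([45. , 22.8]), np.float64(0.2)] y -0.121 -0.0982
small 1281 z 0.0921 [array([  2. , -35.6]), array([47.6, 66.2]), np.float64(0.0)] y -0.0687 -0.0025
wall 1108 z 0.082 [array([   1. , -129.2]), array([14.3, 63.7]), np.float64(89.7)] y -0.1363 -0.1219
plate 1068 z 0.0824 [array([  0.6, -24.5]), array([44. , 61.2]), np.float64(90.0)] y -0.0465 -0.0025
post 479 z 0.1063 [array([0.8, 3.2]), array([21. , 20.8]), np.float64(12.1)] y -0.0074 0.0138
```

View pics/w8b.png

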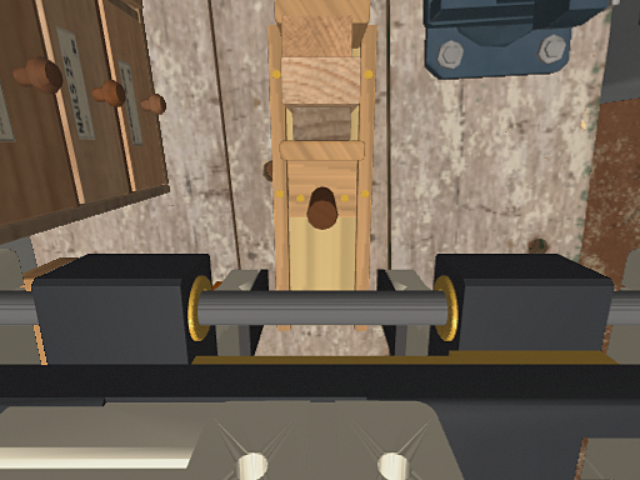

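The view shows wall, mid, large, small and stop in one closed, square row from (320,10) to (322,150). The stop is at about 0.036, the heights are right, and the hand is clear.

```bash
python3 -c "from plant import close_job; print(close_job())"
```

```text
the job is handed in; nothing more can be done
None
```

All three blanks stand upright and face to face in the rack, with the stop snug at about 0.036 m and the gripper clear. The mug, tin and disc were not touched, and the job was handed in at about 22 s without a verdict being returned.

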